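# Park the meter's electrode in its rest cup

## Task

Park the electrode: with the fingertips, press the paddle of the stand's ratchet pawl down until its nose is well clear of the teeth (it stays there by itself), then push the raised arm down by its cross handle, past the teeth, to its lower stop, so that the electrode is fully home in the rest cup. Touch the stand with the fingers only; never lift the arm or force it past the teeth with the pawl still in, keep off the glass electrode, and leave the glassware and other things around the stand where they are.

Things in the scene. Friction and masses are not known exactly. Their poses are not given: they have to be found in the camera images.
- stand: Electrode stand, fixed: white base plate 140 x 320 x 18 mm (local x -70 to 70, y -60 to 260), grey upright plate with an oblique ear. Origin on the bench under the arm's hinge. Its y axis points from the upright along the arm to the electrode and cup (cup 205 mm out), z up. Arm and pawl move in its plane x = 0; both hinges are parallel to its x axis.
- main_hinge (a point): Hinge axis of the swing arm, in the arm's plane, 150 mm above the bench. Around it sits a steel ratchet disc of 50 mm radius with 10 mm high saw teeth, whose tops lie 60 mm from the hinge.
- swing_arm (a joint): Angle of the aluminium swing arm (14 x 16 mm bar, 220 mm long) above level, rad: 0 = level, on its lower stop, electrode home; 0.62 to 0.73 at the start. The hinge is stiff: the arm stays where left; 2 to 5 N down on the handle lowers it. With the pawl in, it goes down only a few degrees until a tooth meets the pawl.
- handle (a point): Centre of the arm's grey cross handle: a round bar 14 mm in diameter, 64 mm long, parallel to the stand's x axis, on top of the arm. With the arm level it lies 150 mm out from the hinge and 22 mm above it; it turns round the hinge with the arm.
- pawl (a joint): Angle of the pawl, rad: 0 = nose fully in the teeth, grows as the paddle is pressed down, stop at 0.42; starts at 0 to 0.05. The nose is clear of the teeth from about 0.2; 0.27 or more counts as free. The pivot is stiff: it takes about 3 N to press and stays where it is left.
- paddle (a point): Centre of the top face of the pawl's steel paddle, a 34 x 34 x 5 mm plate on the side of the upright away from the electrode, about 123 mm from the arm's hinge along the stand's -y, 228 mm above the bench. The pawl is a rocker; its pivot is 60 mm from the arm's hinge along -y, 56 mm above it. The paddle slopes up outwards by 0.2 rad at pawl angle 0 and sinks 27 mm to the pawl's stop.
- electrode: Fragile glass electrode, 12 mm in diameter, fixed in the arm's end 205 mm from the hinge and hanging 115 mm below the arm (black cap, 14 mm across, up to 19 mm above the arm's centre line). Origin on the arm's centre line.
- electrode_tip (a point): Lower end of the electrode's glass bulb.
- cup_rim (a point): Centre of the mouth of the rest cup, 60 mm across outside, 3 mm wall, 45 mm tall, fixed on the stand's base; mouth 63 mm above the bench.
- beaker: Bystander, loose, to be left standing: glass beaker, 68 mm across, 85 mm tall. Origin at the centre of its underside.
- amber_jar: Bystander, loose, to be left standing: amber glass jar with a black cap, 60 mm across, 100 mm tall. Origin at the centre of its underside.
- flask: Bystander, loose, to be left standing: stoppered volumetric flask, 76 mm across at the foot, 180 mm tall. Origin at the centre of its underside.
- vial_box: Bystander, loose, to be left standing: closed cardboard box 60 x 90 x 45 mm. Origin at the centre of its underside.
- tissue_roll: Bystander, loose, to be left standing: standing paper roll, 104 mm across, 100 mm tall. Origin at the centre of its underside.
- clear_bottle: Bystander, loose, to be left standing: clear plastic bottle with a white cap, 60 mm across, 140 mm tall. Origin at the centre of its underside.
- weighing_jar: Bystander, loose, to be left standing: small glass weighing jar with a glass cap, 48 mm across, 50 mm tall. Origin at the centre of its underside.

How it is judged:
On the way, in this order (a step that is already met when the one before it is completed fails the run):
1. the pawl is pressed free while the arm is still up (value of joint pawl above 0.27 rad and value of joint swing_arm above 0.5 rad), for 0.1 s.
2. the arm is pushed down to its lower stop (value of joint swing_arm below 0.05 rad), for 0.2 s.
At the end, for the whole second after the job is handed in: The arm rests within 0.05 rad of its lower stop and is still, the electrode's tip is at least 15 mm below the cup's mouth and within 15 mm of its axis, and the pawl is still clear of the teeth (over 0.20 rad) (value of joint swing_arm below 0.05 rad and value of joint pawl above 0.2 rad and horizontal distance between electrode_tip and cup_rim below 0.015 m and z of electrode_tip in the frame of cup_rim below -0.015 m and not (velocity of joint swing_arm above 0.05 rad/s) and not (velocity of joint swing_arm below -0.05 rad/s)); the robot touches nothing.
It fails at once if the stand was pressed with something other than the fingers (over 2 N) (contact force between the arm and stand above 2 N).
It fails at once if the arm was lifted instead of pushed down (value of joint swing_arm above 0.8 rad).
It fails at once if the arm was forced past the teeth with the pawl in (value of joint pawl below 0.15 rad and value of joint swing_arm between 0.15 and 0.5 rad).
It fails at once if the glass electrode was touched with more than 2 N (contact force between anything else and electrode above 2 N).
It fails at once if a bystander was moved by more than 20 mm, lifted or knocked over (distance of any of beaker, amber_jar, flask, vial_box, tissue_roll, clear_bottle, weighing_jar from where it was at the start of the episode above 0.02 m).
It also fails if it takes over 38 s, if anything falls off the work surface, if the arm or the gripper's body presses on something with over 40 N, if the wrist force passes 120 N, or if a joint passes its speed limit or range.

## Robot

A 6-joint arm with a two-finger parallel gripper is mounted at the origin on the work surface. World frame = base frame: x ahead of the robot, y to its left, z up, the work surface at z = 0. Lengths are in m, angles in rad, forces in N, time in s.
With the tool pointing down it reaches from about 0.35 to 0.875 m from the base axis. Payload 15.5 kg.
Tool frame: the origin (TCP) lies between the finger pads; the fingertips stand 17 mm ahead of it and the grasp point (between the pads) lies 2 mm behind it; z points along the fingers, y is the line along which they close (so a half turn about z gives the same grasp; the last joint's range is limited). The gripper opens to 85 mm and grips with 20 to 120 N. Pads are 22 mm wide; open, the fingers measure 114 mm over their backs; the gripper's body (76 mm by 85 mm) begins 54 mm behind the grasp point. The pads swing forward as they close: fully open they stand 13 mm farther back than shut.
Start: joints at [1.117, 0.494, 1.345, -0, 1.302, -0.096], TCP at [0.219, 0.585, 0.248] pointing down, gripper open.
Joint ranges: [-2.91, 2.91], [-0.82, 2.16], [0.22, 2.67], [-1.22, 4.37], [0.12, 2.79], [-3.08, 3.08]. Speed limits (rad/s): [1.89, 1.89, 2.57, 3.01, 3.01, 3.01].

## Interface

Orientations are given as a rotation vector (axis times angle).
In Python, from workcell import robot gives the robot as it stands.
- The arm moves only by the tool drive_tool, never from a script. Its argument "increments" is a list that holds one entry, the list of rows, each a list of 7 numbers: the turn, a rotation vector about the world's x, y, z in rad, then the shift along the world's x, y, z in m, then the opening, from -1 (shut) to 1 (fully open). A call has exactly 10 rows; each row is the pose to reach, as a shift and turn from the pose commanded when the call began; what a row does not reach only later rows make up. A row lasts 1/8 s, in which the tool goes at most 62.5 mm and 10.7 degrees, less where a joint would pass 70% of its speed; a pose out of reach is approached as far as the arm can. A call with a gripper value outside its range is refused whole. The fingers move at their own pace and stop on an object; "force" is the grip in N (left out, the last holds). Time passes only in rows, so rows that repeat a pose let the fingers close, or fill a call up. It gives the time, the measured TCP pose, the force, the opening and the grip force at its end, in the units of the state.
- robot.read_state(): the state, without advancing time (a new reading comes with each control period).
- robot.camera(name): name is "scene" or "top"; returns (picture, depth): 384x512x3 uint8, red, green, blue; 384x512 float32, m along the optical axis (not along the pixel's ray), 0 where there is no reading.
- robot.camera_info(name): a dict with "fov_y" (degrees; the focal length in pixels is half the picture's height over the tangent of half this angle, whatever the lens; pixels are square), "cx", "cy" (the principal point, pixels), "xyz" and "rotation" of the camera in the world. Camera axes: x right, y up, looking along -z (the intrinsics and any distortion apply to the point x, -y, -z); pixel columns grow to the right and rows downward; lengths in m; the calibration is good to about 2 mm. A picture is of the moment at which its call begins. camera_info takes no time and is no camera call.
- robot.finish_job(): hands the job in; it is judged then, once.
The state is a dict: "clock": time; "joint_positions": joint angles; "dq": joint speeds; "tau": joint torques, N m; "eef_pos": TCP position; "orientation": TCP orientation; "contact_force": force on the tool from outside, world axes, zero at the start; "ft_torque": the same for the moment, N m; "gripper_width": finger opening in m; "grasp_force": force on a finger pad.
Only numpy, scipy, OpenCV 4.12 (cv2) and the standard library are available. Lean on these libraries where they do the work, as an engineer would, in place of code of your own. Each camera call takes 0.05 s, during which the arm holds its last target. There are 200 camera calls.

## Working session

There is one attempt and no reset: what is moved stays moved. The work goes in short steps, Python scripts to look and compute and a tool call to move; the robot and the scene stay as the last step left them, time stands still between calls to the robot, and variables do not carry over. Pictures are saved under pics/ and viewed, at most 10 in all, crops included, and the job is handed in when it is done.

Besides the shell and the picture viewer there is one more tool, called after "Request:" as name(argument=value, ...) on one line, values as JSON. drive_tool: Moves the arm, as the interface text tells. Its arguments: {"type":"object","properties":{"increments":{"type":"array","items":{"type":"array","items":{"type":"array","items":{"type":"number"}}}},"force":{"type":"number"}},"required":["increments"]}

```bash
mkdir -p pics
cat > h.py <<'E'
import numpy as np,cv2
from workcell import robot
def grab(n):
    p,d=robot.camera(n); i=robot.camera_info(n); np.savez(f'{n}.npz',p=p,d=d)
    return p,d,i
def cloud(d,i):
    h,w=d.shape; f=h/2/np.tan(np.radians(i['fov_y'])/2)
    u,v=np.meshgrid(np.arange(w),np.arange(h))
    P=np.stack([(u-i['cx'])/f*d,-(v-i['cy'])/f*d,-d],-1)
    R=np.array(i['rotation'])
    return P@R.T+np.array(i['xyz'])
E
python3 - <<'E'
from h import *
for n in('scene','top'):
    p,d,i=grab(n); print(n,i); cv2.imwrite(f'pics/{n}0.png',p[:,:,::-1])
print(robot.read_state())
E
```

```text
scene {'fov_y': 50.1607515428314, 'cx': 258.74915739629756, 'cy': 192.16826438950176, 'xyz': array([1.31457766, 0.10670182, 0.76384639]), 'rotation': array([0.66628977, 0.73524165, 1.59492955])}
top {'fov_y': 47.07380473923898, 'cx': 258.13916021585015, 'cy': 191.64735448391252, 'xyz': array([0.38653825, 0.04263841, 1.31101494]), 'rotation': array([ 0.11317188, -0.13395572, -1.5931947 ])}
{'clock': 0.1, 'joint_positions': array([ 1.11749535e+00,  4.94120439e-01,  1.34608505e+00, -1.56935955e-05,
        1.30252619e+00, -9.55017518e-02]), 'dq': array([-0.00088096, -0.00201089, -0.00214171,  0.001813  ,  0.00239737,
        0.00184877]), 'tau': array([-1.41270953e-03, -8.83580375e+01, -3.84560251e+01, -4.00344225e-04,
        5.09473204e-03, -6.01961165e-05]), 'eef_pos': array([0.21874405, 0.58512607, 0.24775488]), 'orientation': array([-5.58977673e-01, -3.09116446e+00,  1.72852016e-03]), 'contact_force': array([0.0121071 , 0.07279821, 0.71350132]), 'ft_torque': array([ 0.06164832,  0.02287741, -0.01087657]), 'grasp_force': 0.0, 'gripper_width': 0.0851868674270944}
```

View pics/scene0.png

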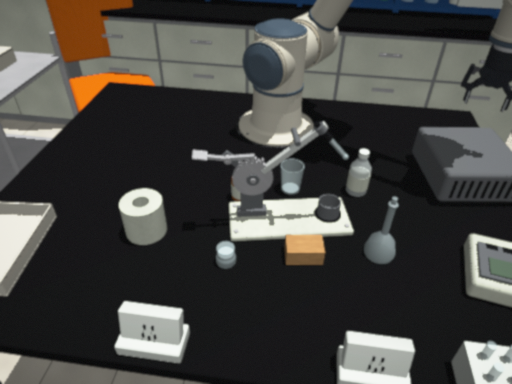

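View pics/top0.png

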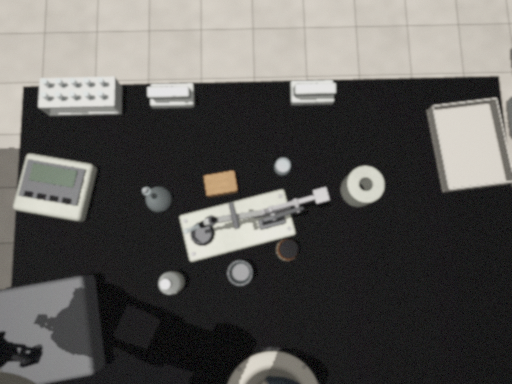

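The scene view shows the paddle at (200,155), the hinge disc near (252,180) and the handle near (300,137). In the top view the paddle is at (320,195), the handle at (235,213) and the cup at (203,235). The stand's +y points roughly along world +y.

```bash
sed -i "s/R=np.array(i\['rotation'\])/R=cv2.Rodrigues(np.array(i['rotation']))[0]/" h.py
python3 - <<'E'
from h import *
C={}
for n in('top','scene'):
    z=np.load(n+'.npz'); C[n]=(z['p'],cloud(z['d'],robot.camera_info(n)),z['d'])
p,P,d=C['top']
print('bench z',np.median(P[120:140,230:260,2]), 'paddle px',P[195,320],'handle',P[213,235],'cup',P[235,203])
# base plate: white pixels z~0.018
for n in C:
    p,P,d=C[n]
    m=(np.abs(P[...,2]-.018)<.012)&(p.min(-1)>110)&(P[...,0]>.2)&(P[...,0]<.7)&(np.abs(P[...,1]-.1)<.25)&(d>0)
    k,l,s,c=cv2.connectedComponentsWithStats(m.astype(np.uint8)); j=1+np.argmax(s[1:,4])
    q=P[l==j]; r=cv2.minAreaRect(q[:,:2].astype(np.float32)); print(n,r,cv2.boxPoints(r),np.median(q[:,2]))
    m=(np.abs(P[...,2]-.228)<.03)&(d>0)&(P[...,0]>.2)&(P[...,0]<.75)&(P[...,1]<.0)&(P[...,1]>-.25)
    q=P[m]; print('pad',len(q),np.median(q,0),q.min(0),q.max(0))
    m=(P[...,2]>.2)&(d>0)&(P[...,0]>.25)&(P[...,0]<.6)&(P[...,1]<.3)&(P[...,1]>-.2)
    q=P[m]
    for y in np.arange(-.2,.3,.02):
        s=q[(q[:,1]>=y)&(q[:,1]<y+.02)]
        if len(s): print('%.2f %d'%(y,len(s)),s.min(0).round(3),s.max(0).round(3))
E
```

```text
bench z -0.001241299431142262 paddle px [ 0.54592274 -0.1283906   0.22341531] handle [0.5012826  0.08297973 0.26793254] cup [0.46643071 0.18687317 0.02117312]
top ((0.4956730306148529, 0.08760837465524673), (0.1407158225774765, 0.3216360807418823), 13.170997619628906) [[ 0.39052224  0.22816439]
 [ 0.46380958 -0.08501086]
 [ 0.6008238  -0.05294764]
 [ 0.5275365   0.26022762]] 0.016892479713760178
pad 482 [ 0.53329224 -0.08614384  0.21830151] [ 0.50545144 -0.15015883  0.19810869] [ 0.56598695 -0.00062966  0.23047653]
-0.16 45 [ 0.532 -0.15   0.222] [ 0.565 -0.14   0.23 ]
-0.14 112 [ 0.528 -0.139  0.219] [ 0.566 -0.121  0.23 ]
-0.12 57 [ 0.531 -0.12   0.213] [ 0.559 -0.101  0.227]
-0.10 46 [ 0.512 -0.099  0.205] [ 0.543 -0.08   0.223]
-0.08 92 [ 0.507 -0.079  0.203] [ 0.539 -0.061  0.22 ]
-0.06 49 [ 0.507 -0.059  0.201] [ 0.534 -0.04   0.22 ]
-0.04 38 [ 0.515 -0.039  0.201] [ 0.53  -0.02   0.222]
-0.02 33 [ 0.512 -0.018  0.2  ] [ 0.525 -0.001  0.221]
-0.00 23 [0.509 0.002 0.2  ] [0.522 0.015 0.208]
0.02 11 [0.502 0.03  0.2  ] [0.513 0.04  0.204]
0.04 49 [0.496 0.04  0.203] [0.512 0.06  
[... 1025 characters left out ...]
0.217]
-0.06 51 [ 0.516 -0.059  0.204] [ 0.543 -0.04   0.216]
-0.04 54 [ 0.516 -0.039  0.2  ] [ 0.534 -0.02   0.217]
-0.02 53 [ 0.516 -0.02   0.2  ] [ 0.53  -0.002  0.217]
-0.00 14 [0.51 0.   0.2 ] [0.526 0.016 0.207]
0.02 5 [0.506 0.037 0.2  ] [0.516 0.04  0.202]
0.04 57 [0.501 0.041 0.2  ] [0.517 0.06  0.22 ]
0.06 108 [0.473 0.06  0.2  ] [0.513 0.08  0.27 ]
0.08 158 [0.466 0.08  0.22 ] [0.532 0.1   0.271]
0.10 99 [0.486 0.1   0.235] [0.504 0.12  0.273]
0.12 126 [0.476 0.12  0.255] [0.501 0.14  0.301]
0.14 117 [0.479 0.14  0.251] [0.5   0.16  0.298]
0.16 66 [0.479 0.16  0.233] [0.491 0.18  0.273]
0.18 54 [0.473 0.18  0.207] [0.483 0.2   0.245]
0.20 37 [0.469 0.2   0.2  ] [0.48  0.215 0.222]
```

Request:
drive_tool(increments=[[[0,0,0,0,0,0.06,-1],[0,0,0,0,0,0.12,-1],[0,0,0.08,0.02,-0.04,0.15,-1],[0,0,0.17,0.043,-0.09,0.15,-1],[0,0,0.25,0.066,-0.14,0.15,-1],[0,0,0.34,0.089,-0.19,0.15,-1],[0,0,0.42,0.112,-0.24,0.15,-1],[0,0,0.5,0.135,-0.29,0.15,-1],[0,0,0.588,0.158,-0.34,0.15,-1],[0,0,0.588,0.181,-0.39,0.15,-1]]], force=40)

```text
clock: 1.35
eef_pos: [0.4002, 0.1937, 0.3982]
orientation: [0.363, -3.12, 0.0]
contact_force: [0.7, 0.6, -0.3]
gripper_width: -0.0003
grasp_force: 0.0
```

Request:
drive_tool(increments=[[[0,0,0,0.023,-0.05,0,-1],[0,0,0,0.046,-0.1,0,-1],[0,0,0,0.069,-0.15,0,-1],[0,0,0,0.092,-0.2,0,-1],[0,0,0,0.115,-0.25,0,-1],[0,0,0,0.135,-0.296,0,-1],[0,0,0,0.148,-0.325,0,-1],[0,0,0,0.148,-0.325,-0.04,-1],[0,0,0,0.148,-0.325,-0.08,-1],[0,0,0,0.148,-0.325,-0.11,-1]]])

```text
clock: 2.6
eef_pos: [0.5472, -0.1295, 0.2863]
orientation: [0.36, -3.119, -0.001]
contact_force: [0.5, 0.5, -0.1]
gripper_width: -0.0001
grasp_force: 0.0
```

Run:
```python
from h import *
p,d,i=grab('scene'); cv2.imwrite('pics/s1.png',cv2.resize(p[90:250,150:380,::-1],None,fx=3,fy=3,interpolation=2))
print(robot.read_state()['eef_pos'])
```

```text
[ 0.54593416 -0.12899534  0.28294844]
```

View pics/s1.png

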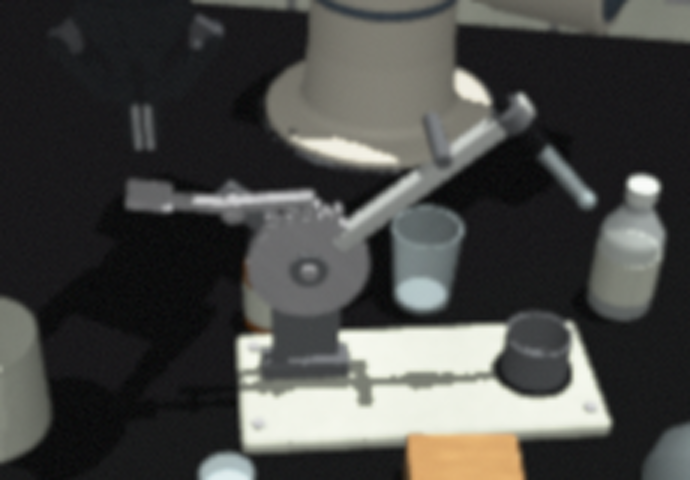

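The shut fingertips (crop 143,145) are centred over the paddle (crop 150,190), with the arm raised and clear. I'll press now.

Request:
drive_tool(increments=[[[0,0,0,0,0,-0.015,-1],[0,0,0,0,0,-0.03,-1],[0,0,0,0,0,-0.035,-1],[0,0,0,0,0,-0.04,-1],[0,0,0,0,0,-0.044,-1],[0,0,0,0,0,-0.048,-1],[0,0,0,0,0,-0.052,-1],[0,0,0,0,0,-0.056,-1],[0,0,0,0,0,-0.06,-1],[0,0,0,0,0,-0.06,-1]]])

```text
clock: 3.9
eef_pos: [0.5477, -0.1294, 0.2279]
orientation: [0.361, -3.12, -0.001]
contact_force: [-0.7, -0.2, -0.0]
gripper_width: -0.0001
grasp_force: 0.0
```

Request:
drive_tool(increments=[[[0,0,0,0,0,-0.001,-1],[0,0,0,0,0,-0.002,-1],[0,0,0,0,0,-0.003,-1],[0,0,0,0,0,-0.004,-1],[0,0,0,0,0,-0.005,-1],[0,0,0,0,0,-0.006,-1],[0,0,0,0,0,-0.007,-1],[0,0,0,0,0,-0.008,-1],[0,0,0,0,0,-0.009,-1],[0,0,0,0,0,-0.01,-1]]])

```text
clock: 5.15
eef_pos: [0.548, -0.1295, 0.2185]
orientation: [-0.361, 3.12, -0.0]
contact_force: [-4.1, 2.2, 13.4]
gripper_width: -0.0001
grasp_force: 6.3
```

Run:
```python
from h import *
p,d,i=grab('scene'); cv2.imwrite('pics/s2.png',cv2.resize(p[90:250,150:380,::-1],None,fx=3,fy=3,interpolation=2))
s=robot.read_state();print(s['eef_pos'],s['contact_force'])
```

```text
[ 0.54798315 -0.12948179  0.21856899] [-3.85470016  1.60035804 11.52976064]
```

View pics/s2.png

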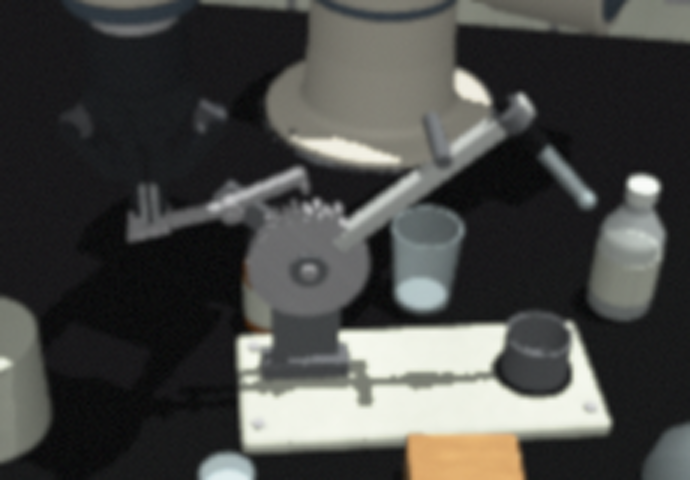

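The pawl is rotated onto its stop: the paddle sank about 26 mm, the force rose to 13 N and the nose is clear of the teeth. Next I'll lift off and go above the handle.

Request:
drive_tool(increments=[[[0,0,0,0,0,0.05,-1],[0,0,0,0,0,0.1,-1],[0,0,0,0,0,0.15,-1],[0,0,0,-0.013,0.053,0.15,-1],[0,0,0,-0.026,0.106,0.15,-1],[0,0,0,-0.038,0.16,0.15,-1],[0,0,0,-0.05,0.213,0.15,-1],[0,0,0,-0.05,0.213,0.15,-1],[0,0,0,-0.05,0.213,0.12,-1],[0,0,0,-0.05,0.213,0.095,-1]]])

```text
clock: 6.45
eef_pos: [0.4981, 0.083, 0.3124]
orientation: [-0.361, 3.12, -0.0]
contact_force: [0.3, -0.4, -0.2]
gripper_width: -0.0002
grasp_force: 0.0
```

Run:
```python
from h import *
p,d,i=grab('scene'); cv2.imwrite('pics/s3.png',cv2.resize(p[90:250,150:380,::-1],None,fx=3,fy=3,interpolation=2))
s=robot.read_state();print(s['eef_pos'],s['contact_force'])
P=cloud(d,i); o=np.array([.519,-.0097]);y=np.array([-.228,.974]);x=np.array([.974,.228])
q=P.reshape(-1,3); ok=d.ravel()>0; L=np.c_[(q[:,:2]-o)@x,(q[:,:2]-o)@y,q[:,2]][ok]
a=L[(abs(L[:,0])<.012)&(L[:,1]>.05)&(L[:,1]<.19)&(L[:,2]>.17)&(L[:,2]<.285)]
print('arm',len(a)); 
h=L[(abs(L[:,0])>.014)&(abs(L[:,0])<.034)&(L[:,1]>.07)&(L[:,1]<.125)&(L[:,2]>.24)&(L[:,2]<.285)]
print('handle',len(h),h.mean(0),h.min(0),h.max(0))
b=L[(abs(L[:,0])<.02)&(L[:,1]>-.145)&(L[:,1]<-.105)&(L[:,2]>.17)]
print('paddle',len(b),b.mean(0))
```

```text
[0.49679094 0.08280084 0.30939485] [-0.94037484 -0.5521509  -4.03788215]
arm 542
handle 60 [0.01200028 0.09734135 0.26643328] [-0.02704238  0.09122781  0.25611762] [0.03380622 0.10514914 0.27027942]
paddle 136 [ 0.00501352 -0.12467176  0.19754479]
```

View pics/s3.png

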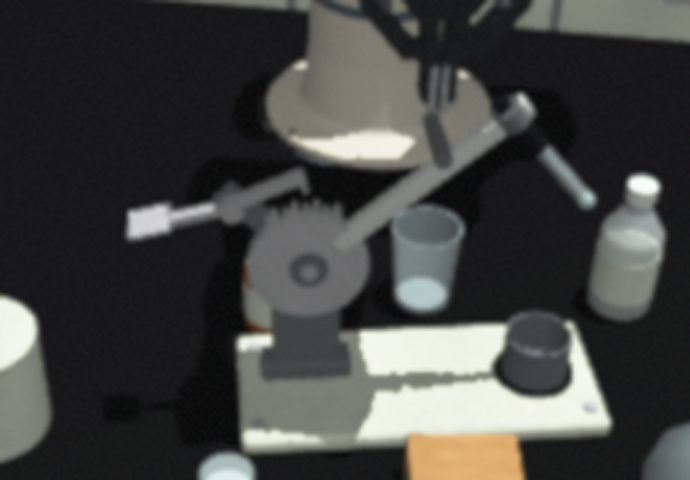

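The pawl stays down (paddle z about 0.198) and the fingertips are directly above the handle. Next I'll push the handle down along its arc.

Request:
drive_tool(increments=[[[0,0,0,0,0,-0.012,-1],[0,0,0,0,0.002,-0.022,-1],[0,0,0,-0.002,0.009,-0.029,-1],[0,0,0,-0.0035,0.015,-0.0355,-1],[0,0,0,-0.005,0.0225,-0.044,-1],[0,0,0,-0.0065,0.0285,-0.053,-1],[0,0,0,-0.008,0.0345,-0.063,-1],[0,0,0,-0.0095,0.04,-0.073,-1],[0,0,0,-0.0105,0.0445,-0.083,-1],[0,0,0,-0.0105,0.0445,-0.083,-1]]])

```text
clock: 7.75
eef_pos: [0.4868, 0.1286, 0.2297]
orientation: [0.362, -3.119, -0.0]
contact_force: [0.1, -0.5, 0.3]
gripper_width: -0.0001
grasp_force: 0.0
```

Run:
```python
from h import *
p,d,i=grab('scene'); cv2.imwrite('pics/s4.png',cv2.resize(p[90:250,150:380,::-1],None,fx=3,fy=3,interpolation=2))
s=robot.read_state();print(s['eef_pos'],s['contact_force'])
```

```text
[0.48694711 0.12832083 0.23001121] [ 0.25933365 -0.02632386  0.62770754]
```

View pics/s4.png

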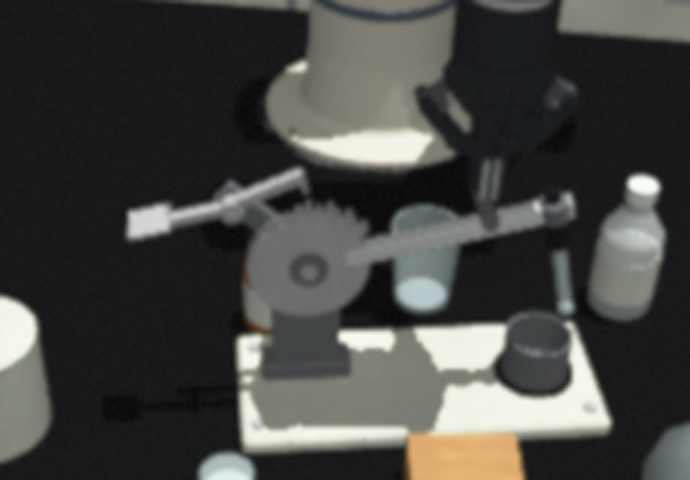

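The arm is about halfway down, the fingertips are on the handle, the pawl is clear and the tip is heading into the cup.

Request:
drive_tool(increments=[[[0,0,0,-0.001,0.0035,-0.01,-1],[0,0,0,-0.0015,0.006,-0.02,-1],[0,0,0,-0.002,0.008,-0.027,-1],[0,0,0,-0.002,0.009,-0.03,-1],[0,0,0,-0.002,0.009,-0.032,-1],[0,0,0,-0.002,0.009,-0.034,-1],[0,0,0,-0.002,0.009,-0.035,-1],[0,0,0,-0.002,0.009,-0.036,-1],[0,0,0,-0.002,0.009,-0.036,-1],[0,0,0,-0.002,0.009,-0.036,-1]]])

```text
clock: 9.05
eef_pos: [0.4855, 0.137, 0.1951]
orientation: [-0.361, 3.12, 0.0]
contact_force: [-5.0, 3.1, 19.2]
gripper_width: 0.0
grasp_force: 9.5
```

Request:
drive_tool(increments=[[[0,0,0,0,0,0.01,-1],[0,0,0,0,0,0.05,-1],[0,0,0,0,0,0.1,-1],[0,0,0,0,0,0.15,-1],[0,0,0,0,0,0.19,-1],[0,0,0,0,0,0.2,-1],[0,0,0,0,0,0.2,-1],[0,0,0,0,0,0.2,-1],[0,0,0,0,0,0.2,-1],[0,0,0,0,0,0.2,-1]]])

```text
clock: 10.3
eef_pos: [0.4853, 0.1369, 0.3937]
orientation: [0.361, -3.12, 0.0]
contact_force: [0.5, -0.4, -0.1]
gripper_width: -0.0002
grasp_force: 0.0
```

Run:
```python
from h import *
p,d,i=grab('scene'); cv2.imwrite('pics/s5.png',cv2.resize(p[90:270,150:410,::-1],None,fx=3,fy=3,interpolation=2))
P=cloud(d,i); o=np.array([.519,-.0097]);y=np.array([-.228,.974]);x=np.array([.974,.228])
q=P.reshape(-1,3); L=np.c_[(q[:,:2]-o)@x,(q[:,:2]-o)@y,q[:,2]][d.ravel()>0]
for r in((.07,.1),(.1,.13),(.165,.19)):
    a=L[(abs(L[:,0])<.007)&(L[:,1]>r[0])&(L[:,1]<r[1])&(L[:,2]>.12)&(L[:,2]<.25)]; print(r,len(a),np.percentile(a[:,2],85))
b=L[(abs(L[:,0])<.02)&(L[:,1]>-.145)&(L[:,1]<-.105)&(L[:,2]>.17)]; print('paddle',b.mean(0))
```

```text
(0.07, 0.1) 33 0.15614379336481482
(0.1, 0.13) 30 0.15643533696138648
(0.165, 0.19) 27 0.15568310929258203
paddle [ 0.00460927 -0.12472973  0.19751445]
```

View pics/s5.png

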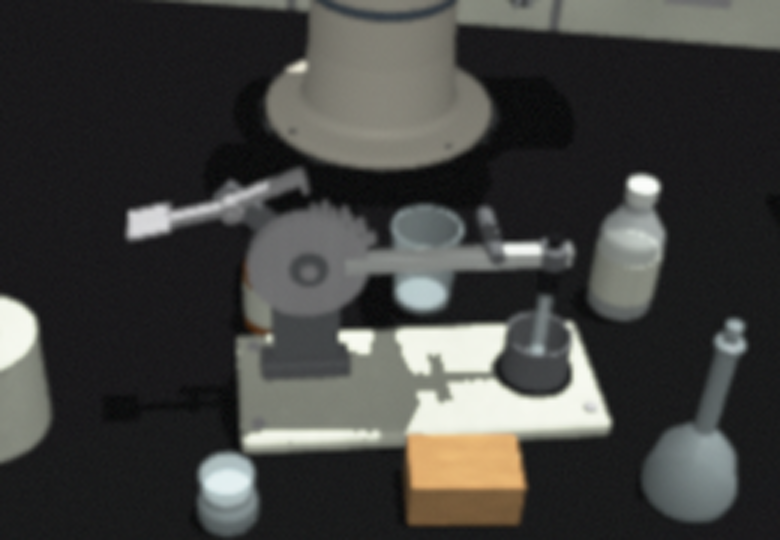

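The arm is level: its top is at z 0.156 all along its length. The electrode is in the cup (crop 540,340), the pawl is still clear, the bystanders are unmoved and the robot touches nothing.

```bash
python3 -c "
from workcell import robot
print(robot.finish_job())"
```

```text
the job is handed in; nothing more can be done
None
```

The electrode is parked and the job is handed in (the hand-in returned no verdict): the pawl was pressed to its stop and stayed clear of the teeth, the arm is level on its lower stop with the electrode in the cup, and the things around the stand look unmoved.

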